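Shelve the full button box, send the nearly empty one to refill

TASK

One of these two look-alike button boxes is full and the other is nearly empty: lift the left-hand box clear of the counter to feel its weight and put it back on the counter, then lift the right-hand one likewise. Stand the heavier box in the free bay of the plywood rack, flat on its floor with its sample button towards the rack's open, low-lipped side, and stand the lighter box flat in the grey refill tray. Set the boxes down rather than dropping them, and leave the flat box in the rack, the jar and the ribbon reel alone.

Things in the scene. Friction and masses are not known exactly. Their poses are not given: they have to be found in the camera images.
- box_left_mid (a point): Left-hand (+y) rigid closed cardboard box, 140 long (its x), 52 wide (y), 72 mm high, pale lid rim on top (lid stays shut), round black sample button on its +x end. One of the two boxes is full and at least 0.2 kg heavier; which one changes. Starts upright on the counter, button end roughly away from the robot. This point is the box's centre, 36 mm above its underside.
- box_right_mid (a point): Right-hand (-y) box, the exact twin of the left-hand one in looks: 140 x 52 x 72 mm, same axes, same sample button on its +x end. Both boxes weigh under 0.7 kg and bear a firm grip across the 52 mm width. This point is its centre, 36 mm above its underside.
- box_left_button (a point): Centre of the left-hand box's button end face: 70 mm along +x from the box's centre, same height.
- box_right_button (a point): Centre of the right-hand box's button end face: 70 mm along +x from the box's centre, same height.
- rack: Plywood rack fixed to the counter, left or right of the robot: 168 (x) x 150 (y) mm, two bays side by side, each 156 (x) x 66 mm inside, centred 36 mm either side of the middle. Floor 6 mm thick; side, middle and back walls end 16 mm above the counter, the lip of the open side (+x, away from the robot) 10 mm. Origin: centre of the underside, at counter height.
- bay: The free bay of the rack (the other holds the flat box), marked by a thin white paper slip, 120 x 44 mm, on its floor. Origin: centre of the bay's floor, 6 mm above the counter; x runs along the bay towards the rack's open side.
- refill_tray: Grey plastic open tray fixed to the counter on the other side from the rack, outside 206 (x) x 126 (y) mm, walls 6 mm thick and ending 18 mm above the counter, floor 6 mm thick. Origin: centre of the underside, at counter height.
- flat_box_mid (a point): Bystander: flat white box, 140 x 52 x 14 mm, lying loose in the rack's other bay. Point: its centre.
- jar_mid (a point): Bystander: glass jar with a steel cap, 76 mm across, 88 mm high, standing on the counter beyond the boxes. Point: its centre.
- reel_mid (a point): Bystander: ribbon reel, 80 mm across, 32 mm high, lying on the counter beyond the boxes. Point: its centre.

How it is judged:
On the way, in this order (a step that is already met when the one before it is completed fails the run):
1. the left-hand box is lifted at least 20 mm clear while the right-hand one stands on the counter (height (world z) of box_left_mid above 0.056 m and height (world z) of box_right_mid below 0.039 m), for 0.2 s.
2. the right-hand box is lifted at least 20 mm clear while the left-hand one is back on the counter (not in the rack or tray) (height (world z) of box_right_mid above 0.056 m and height (world z) of box_left_mid below 0.039 m), for 0.2 s.
At the end, for the whole second after the job is handed in: Heavier box (over 3.8 N on the rack; the lighter cannot reach it) flat in the free bay, centred within 13 mm along and 11 mm across, button end to the open side. Lighter box flat on the refill tray's floor, inside its walls. Both tilted under 0.06 rad, within 6 mm of the floor, at rest (((x of box_left_mid in the frame of bay between -0.013 and 0.013 m and y of box_left_mid in the frame of bay between -0.011 and 0.011 m and z of box_left_mid in the frame of bay between 0.03 and 0.041 m and x of box_left_button in the frame of bay above 0.05 m and contact force between box_left and rack above 3.8 N and linear speed of each of box_left, box_right below 0.02 m/s and angle between each of box_left_mid, box_right_mid's own z axis and vertical below 0.06 rad and x of box_right_mid in the frame of refill_tray between -0.04 and 0.04 m and y of box_right_mid in the frame of refill_tray between -0.05 and 0.05 m and z of box_right_mid in the frame of refill_tray between 0.036 and 0.047 m) or (x of box_right_mid in the frame of bay between -0.013 and 0.013 m and y of box_right_mid in the frame of bay between -0.011 and 0.011 m and z of box_right_mid in the frame of bay between 0.03 and 0.041 m and x of box_right_button in the frame of bay above 0.05 m and contact force between box_right and rack above 3.8 N and linear speed of each of box_right, box_left below 0.02 m/s and angle between each of box_right_mid, box_left_mid's own z axis and vertical below 0.06 rad and x of box_left_mid in the frame of refill_tray between -0.04 and 0.04 m and y of box_left_mid in the frame of refill_tray between -0.05 and 0.05 m and z of box_left_mid in the frame of refill_tray between 0.036 and 0.047 m))); the robot touches nothing.
It fails at once if the left-hand box is dropped (more than 30 mm above the counter with no finger on it) (height (world z) of box_left_mid above 0.066 m and contact force between box_left and the arm below 0.02 N and contact force between box_left and the fingers below 0.02 N).
It fails at once if the right-hand box is dropped (more than 30 mm above the counter with no finger on it) (height (world z) of box_right_mid above 0.066 m and contact force between box_right and the arm below 0.02 N and contact force between box_right and the fingers below 0.02 N).
It fails at once if the flat box is moved more than 20 mm (distance of flat_box_mid from where it was at the start of the episode above 0.02 m).
It fails at once if the jar is moved more than 30 mm (distance of jar_mid from where it was at the start of the episode above 0.03 m).
It fails at once if the reel is moved more than 30 mm (distance of reel_mid from where it was at the start of the episode above 0.03 m).
It also fails if it takes over 72 s, if anything falls off the work surface, if the arm or the gripper's body presses on something with over 40 N, if the wrist force passes 120 N, or if a joint passes its speed limit or range.

ROBOT

A 6-joint arm with a two-finger parallel gripper is mounted at the origin on the work surface. World frame = base frame: x ahead of the robot, y to its left, z up, the work surface at z = 0. Lengths are in m, angles in rad, forces in N, time in s.
With the tool pointing down it reaches from about 0.35 to 0.975 m from the base axis. Payload 4.9 kg.
Tool frame: the origin (TCP) lies midway between the tips of the shut fingers; the grasp point (between the pads) lies 19 mm behind it; z points along the fingers, y is the direction in which the jaws open and shut (so a half turn about z gives the same grasp; the last joint's range is limited). The gripper opens to 85 mm and grips with 20 to 120 N. Pads are 22 mm wide; open, the fingers measure 114 mm over their backs; the gripper's body (76 mm by 85 mm) begins 54 mm behind the grasp point. The pads swing forward as they close: fully open they stand 13 mm farther back than shut.
Start: joints at [1.197, 0.053, 1.613, -0, 1.476, -0.119], TCP at [0.158, 0.605, 0.202] pointing down, gripper open.
Joint ranges: [-3.01, 3.01], [-1.01, 2.22], [0.06, 2.58], [-1.02, 4.17], [0.09, 2.62], [-3.14, 3.14]. Speed limits (rad/s): [2.57, 2.57, 3.14, 3.14, 3.14, 3.14].

INTERFACE

Orientations are given as a rotation vector (axis times angle).
In Python, from station import ctrl gives the robot as it stands.
- The arm moves only by the tool apply_moves, never from a script. Its argument "rows" is a list of rows, each a list of 6 numbers: the shift along the tool's x, y, z in cm, then the turn, a rotation vector about the tool's x, y, z in units of 5 degrees (1.0 is 5 degrees). In form: [[x, y, z, rx, ry, rz], ...]. A call has 1 to 20 rows; each row is the pose to reach, as a shift and turn from the pose measured when the call began, along the tool's axes at that moment; what a row does not reach only later rows make up. A row lasts 1/10 s, in which the tool goes at most 50 mm and 8.59 degrees, less where a joint would pass 70% of its speed; a pose out of reach is approached as far as the arm can. A call with a gripper value outside its range is refused whole. "grip" is the closure, from 0 (fully open) to 1 (shut), set as the call begins (left out, the last holds). The fingers move at their own pace and stop on an object; "squeeze" is the grip in N (left out, the last holds). Time passes only in rows, so rows that repeat a pose let the fingers close. It gives the time, the measured TCP pose, the force and the opening at its end, in the units of the state.
- ctrl.get_obs(): the state, without advancing time (a new reading comes with each control period).
- ctrl.get_image(name): name is "scene" or "top" or "wrist"; returns a dict with "color" (384x512x3 uint8, blue, green, red), "mtx" (3x3 intrinsics, pixels), "D" ([k1, k2, p1, p2, k3] as OpenCV has them; the pictures are not rectified), "rvec" (rotation vector, rad) and "tvec" (3), from world to camera coordinates, as OpenCV has them. Camera axes: x right, y down, z forward; pixel columns grow to the right and rows downward; lengths in m; the calibration is good to about 2 mm. A picture is of the moment at which its call begins. There is no depth.
- ctrl.finish_job(): hands the job in, once; it reports no verdict.
The state is a dict: "t": time; "q": joint angles; "dq": joint speeds; "effort": joint torques, N m; "tool_pos": TCP position; "tool_rot": TCP orientation; "contact_force": force on the tool from outside, world axes, zero at the start; "wrist_torque": the same for the moment, N m; "opening": finger opening in m.
Only numpy, scipy, OpenCV 4.12 (cv2) and the standard library are available. Lean on these libraries where they do the work, as an engineer would, in place of code of your own. Each camera call takes 0.05 s, during which the arm holds its last target.

## Working session

There is one attempt and no reset: what is moved stays moved. The work goes in short steps, Python scripts to look and compute and a tool call to move; the robot and the scene stay as the last step left them, time stands still between calls to the robot, and variables do not carry over. Pictures are saved under pics/ and viewed, and the job is handed in when it is done.

Besides the shell and the picture viewer there is one more tool, called after "Emit:" in YAML: its name, and indented under it one key for each argument. apply_moves: Moves the arm, as the interface text tells. Its arguments: {"type":"object","properties":{"rows":{"type":"array","items":{"type":"array","items":{"type":"number"}}},"grip":{"type":"number"},"squeeze":{"type":"number"}},"required":["rows"]}

```bash
ls; mkdir -p pics; cat > h.py <<'E'
import numpy as np, cv2, json
from station import ctrl
def snap(name,fn):
    im=ctrl.get_image(name); cv2.imwrite('pics/'+fn+'.png',im['color'])
    np.savez('pics/'+fn+'.npz',**{k:np.array(v) for k,v in im.items()}); return im
def load(fn): return dict(np.load('pics/'+fn+'.npz'))
def ray(im,uv):
    p=cv2.undistortPoints(np.array([[uv]],float),np.array(im['mtx']),np.array(im['D']).ravel())[0,0]
    R=cv2.Rodrigues(np.array(im['rvec'],float))[0]; t=np.array(im['tvec'],float).ravel()
    d=R.T@np.array([p[0],p[1],1]); return -R.T@t,d/np.linalg.norm(d)
def onz(im,uv,z):
    o,d=ray(im,uv); return o+d*(z-o[2])/d[2]
def tri(rays):
    A=sum(np.eye(3)-np.outer(d,d) for o,d in rays); b=sum((np.eye(3)-np.outer(d,d))@o for o,d in rays)
    x=np.linalg.solve(A,b); return x,[np.linalg.norm((np.eye(3)-np.outer(d,d))@(x-o)) for o,d in rays]
E
python3 - <<'E'
from h import *
for n in ('scene','top','wrist'):
    im=snap(n,n+'0'); R=cv2.Rodrigues(np.array(im['rvec'],float))[0]
    print(n,-R.T@np.array(im['tvec']).ravel(),np.round(R,2).tolist())
o=ctrl.get_obs(); print(o)
E
```

```text
pics
scene [ 1.1192921  -0.040079    0.90699854] [[0.07, 1.0, -0.0], [0.86, -0.06, -0.5], [-0.5, 0.03, -0.87]]
top [ 0.48960304 -0.00632663  1.11832172] [[-0.03, -1.0, -0.03], [-0.99, 0.03, -0.12], [0.12, 0.02, -0.99]]
wrist [0.08973226 0.62219203 0.37216332] [[0.25, 0.97, -0.0], [0.93, -0.24, 0.28], [0.27, -0.07, -0.96]]
{'t': 0.15, 'q': array([ 1.19699678e+00,  5.32143507e-02,  1.61400167e+00,  1.03604199e-05,
        1.47601768e+00, -1.19012932e-01]), 'dq': array([ 0.0028406 , -0.00385804, -0.00535423,  0.00028081, -0.00177202,
        0.0006872 ]), 'effort': array([ 4.89447320e-04, -3.94243419e+01, -3.70721090e+01, -1.31269430e-04,
        4.68579165e-03, -6.60267787e-07]), 'tool_pos': array([0.15732673, 0.60430732, 0.20062603]), 'tool_rot': array([-3.99085512e-01, -3.11572643e+00,  2.49561834e-03]), 'contact_force': array([ 0.05045594, -0.53427578,  0.01299789]), 'wrist_torque': array([ 0.04153144,  0.04102959, -0.0489101 ]), 'opening': 0.08558430329229817}
```

View pics/scene0.png

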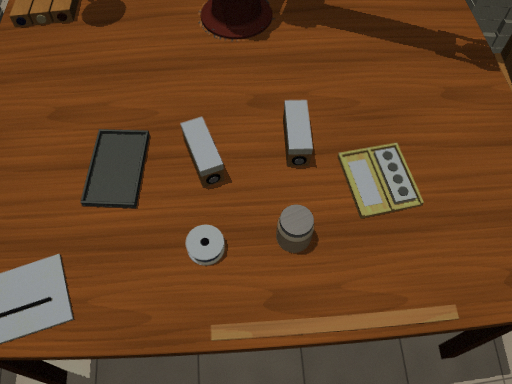

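View pics/top0.png

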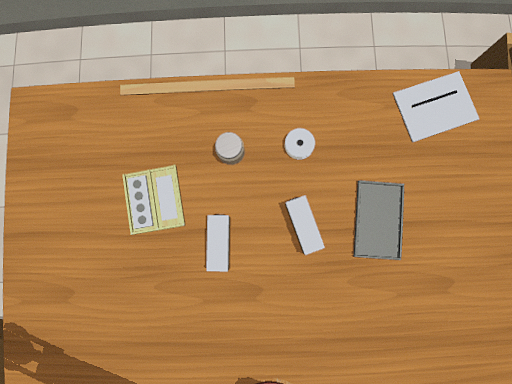

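View pics/wrist0.png

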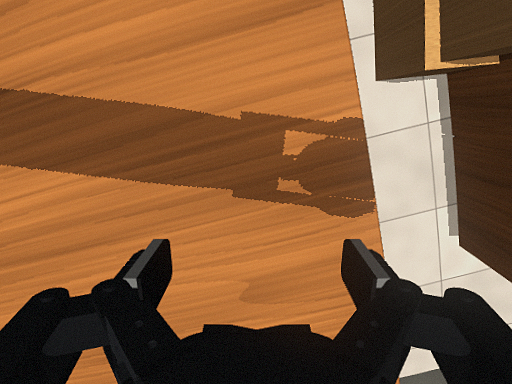

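The top view shows the left box at about (217,242), the right box at (305,225), and the tray at (379,220). The rack is at (154,200), with its free bay on the right at (166,198); the jar is at (229,147) and the reel at (300,143). Next I measure the corners in both views.

```bash
cat > m.py <<'E'
from h import *
rois={'top':{'L':(195,205,240,280),'R':(275,185,335,262),'slip':(153,170,180,226),'tray':(345,172,412,268),'rack':(115,160,192,240),'jar':(210,125,250,165),'reel':(280,122,320,165)},
'scene':{'L':(275,92,322,172),'R':(172,110,232,192),'slip':(343,152,386,212),'tray':(75,122,158,214)}}
def rect(im,view,k):
    x0,y0,x1,y1=rois[view][k]; c=im['color'][y0:y1,x0:x1]; hsv=cv2.cvtColor(c,cv2.COLOR_BGR2HSV)
    s,v=hsv[...,1],hsv[...,2]
    if k=='tray': m=(s<100)&(v<150)
    elif k=='rack': m=(hsv[...,0]>=21)&(hsv[...,0]<=40)
    else: m=(s<60)&(v>(150 if view=='top' else 130))
    m=m.astype(np.uint8)*255
    cs,_=cv2.findContours(m,cv2.RETR_EXTERNAL,cv2.CHAIN_APPROX_NONE)
    ct=max(cs,key=cv2.contourArea)+np.array([x0,y0])
    r=cv2.minAreaRect(ct); return r,cv2.boxPoints(r),ct
if __name__=='__main__':
    for v in rois:
        im=load(v+'0')
        for k in rois[v]:
            r,b,ct=rect(im,v,k); z={'L':.072,'R':.072,'slip':.006,'tray':.018,'rack':.016}.get(k,.088 if k=='jar' else .032)
            P=np.array([onz(im,p,z)[:2] for p in b])
            e=[np.linalg.norm(P[i]-P[i-1]) for i in range(4)]
            l=P[1]-P[0] if np.linalg.norm(P[1]-P[0])>np.linalg.norm(P[2]-P[1]) else P[2]-P[1]
            print(v,k,np.round(b,1).tolist(),'ctr',np.round(onz(im,r[0],z),4),'sz',np.round(e,3),'yaw',round(np.degrees(np.arctan2(l[1],l[0]))%180,1))
    for k in ('L','R','slip','tray'):
        rs=[ray(load(v+'0'),rect(load(v+'0'),v,k)[0][0]) for v in rois]
        print(k,*tri(rs))
E
python3 m.py
python3 - <<'E'
from h import *
a=cv2.imread('pics/top0.png')[130:280,110:420]; cv2.imwrite('pics/c1.png',cv2.resize(a,None,fx=2.5,fy=2.5,interpolation=2))
a=cv2.imread('pics/scene0.png')[90:220,75:430]; cv2.imwrite('pics/c2.png',cv2.resize(a,None,fx=2.2,fy=2.2,interpolation=2))
E
```

```text
top L [[205.8000030517578, 270.70001220703125], [207.0, 214.5], [228.5, 215.0], [227.1999969482422, 271.20001220703125]] ctr [0.4779 0.1174 0.072 ] sz [0.054 0.142 0.055 0.141] yaw 177.6
top R [[285.0, 201.8000030517578], [305.20001220703125, 194.3000030517578], [324.79998779296875, 247.60000610351562], [304.6000061035156, 255.0]] ctr [ 0.5169 -0.1058  0.072 ] sz [0.143 0.055 0.143 0.054] yaw 17.8
top slip [[154.60000610351562, 176.0], [171.1999969482422, 173.5], [177.8000030517578, 218.39999389648438], [161.3000030517578, 220.8000030517578]] ctr [0.605  0.2629 0.006 ] sz [0.126 0.047 0.125 0.046] yaw 8.0
top tray [[353.3999938964844, 257.20001220703125], [357.29998779296875, 179.8000030517578], [404.70001220703125, 182.10000610351562], [400.79998779296875, 259.6000061035156]] ctr [ 0.5246 -0.3101  0.018 ] sz [0.127 0.207 0.13  0.208] yaw 174.0
top rack [[120.5999984741211, 172.89999389648438], [175.1999969482422, 164.5], [184.60000610351562, 226.10000610351562], [130.10000610351562, 234.5]] ctr [0.5988 0.2981 0.016 ] sz [0.172 0.154 0.17  0.151] yaw 8.2
top jar [[210.5, 144.5], [228
[... 886 characters left out ...]
.048 0.128 0.045] yaw 8.0
scene tray [[79.80000305175781, 204.39999389648438], [95.0, 121.30000305175781], [149.1999969482422, 131.10000610351562], [134.10000610351562, 214.3000030517578]] ctr [ 0.5341 -0.3113  0.018 ] sz [0.13  0.235 0.146 0.226] yaw 177.6
L [0.47794411 0.11811321 0.07259717] [np.float64(0.0008247013346856128), np.float64(0.0008247013346856152)]
R [ 0.51693434 -0.10498451  0.07133081] [np.float64(0.0008904918965090869), np.float64(0.0008904918965090755)]
slip [0.60503831 0.26348652 0.0064146 ] [np.float64(0.0007208701598999865), np.float64(0.0007208701598998695)]
tray [ 0.52503296 -0.31474146  0.00413594] [np.float64(0.000767059130723242), np.float64(0.0007670591307231952)]
```

View pics/c1.png

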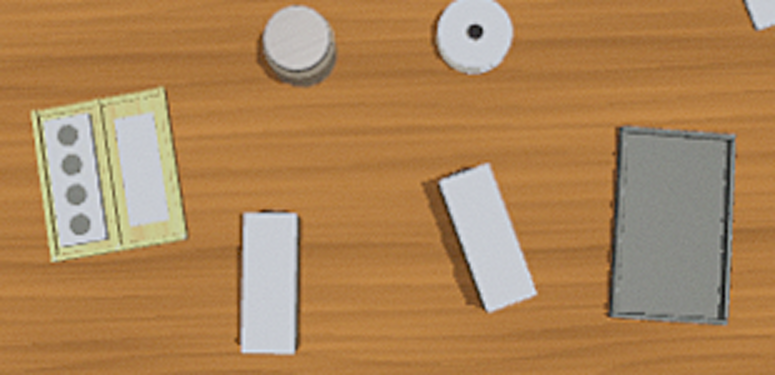

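View pics/c2.png

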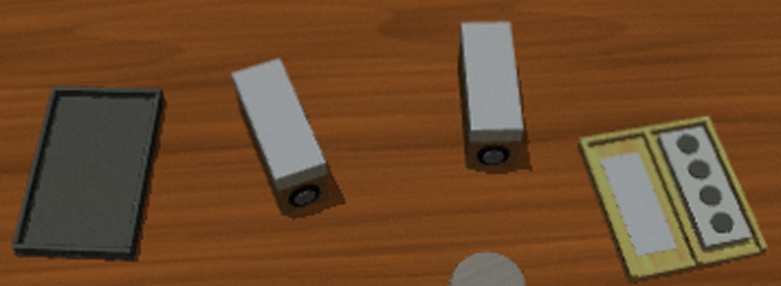

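Both views agree: the box tops triangulate to 72.6 and 71.3 mm and the slip to 6.4 mm, and the sizes match. Next I work out the move to hover over the left box.

```bash
cat > g.py <<'E'
from h import *
import sys
from scipy.spatial.transform import Rotation as Ro
def go(x,y,z,yaw):
    o=ctrl.get_obs(); R0=Ro.from_rotvec(o['tool_rot']); c,s=np.cos(np.radians(yaw)),np.sin(np.radians(yaw))
    # tool z down, tool x opposite to box +x direction
    Rt=Ro.from_matrix(np.array([[-c,-s,0],[-s,c,0],[0,0,-1]]).T.T if 0 else np.column_stack([[-c,-s,0],[-s,c,0],[0,0,-1]]))
    d=R0.inv().apply(np.array([x,y,z])-o['tool_pos'])*100
    r=(R0.inv()*Rt).as_rotvec(degrees=True)/5
    print('t',round(o['t'],2),'pos',np.round(o['tool_pos'],4),'open',round(o['opening'],4),'F',np.round(o['contact_force'],2),'ROW',np.round(d,2).tolist()+np.round(r,2).tolist(),'q',np.round(o['q'],2))
if __name__=='__main__': go(*map(float,sys.argv[1:5]))
E
python3 g.py .478 .118 .14 -2.9
```

```text
t 0.15 pos [0.1573 0.6043 0.2006] open 0.0856 F [ 0.05 -0.53  0.01] ROW [-43.29, -38.97, 6.12, -0.02, -0.0, -2.34] q [ 1.2   0.05  1.61  0.    1.48 -0.12]
```

Emit:
apply_moves:
  rows:
    - [-4, -3.5, 0.5, 0, 0, -0.3]
    - [-8, -7, 1, 0, 0, -0.6]
    - [-12, -10.8, 1.5, 0, 0, -0.8]
    - [-16, -14.4, 2, 0, 0, -1.0]
    - [-20, -18, 3, 0, 0, -1.2]
    - [-24, -21.6, 4, 0, 0, -1.4]
    - [-28, -25.2, 5, 0, 0, -1.6]
    - [-32, -28.8, 6, 0, 0, -1.8]
    - [-36, -32.4, 6.1, 0, 0, -2.0]
    - [-40, -36, 6.1, 0, 0, -2.2]
    - [-43.3, -39, 6.1, 0, 0, -2.34]
    - [-43.3, -39, 6.1, 0, 0, -2.34]
    - [-43.3, -39, 6.1, 0, 0, -2.34]
    - [-43.3, -39, 6.1, 0, 0, -2.34]
    - [-43.3, -39, 6.1, 0, 0, -2.34]
  grip: 0

```text
t: 1.65
tool_pos: [0.4774, 0.1184, 0.1399]
tool_rot: [-0.078, -3.139, 0.002]
contact_force: [0.3, 0.4, -0.9]
opening: 0.0855
```

```bash
python3 g.py .478 .118 .033 -2.9; python3 -c "
from h import *
snap('wrist','w1')"
```

```text
t 1.65 pos [0.4774 0.1184 0.1399] open 0.0855 F [ 0.32  0.42 -0.87] ROW [-0.08, -0.02, 10.69, -0.01, -0.01, 0.01] q [ 0.09 -0.23  1.98 -0.    1.39 -1.43]
```

View pics/w1.png

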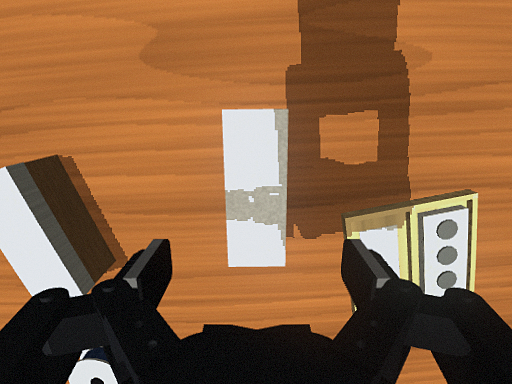

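The wrist view shows the box at columns 222–288, centred at 255, midway between the fingers (centre 256). I'll check its centre by ray.

```bash
python3 -c "
from h import *
im=load('w1')
for uv in [(222,110),(288,109),(286,267),(229,267)]: print(onz(im,uv,.072))
print(np.mean([onz(im,uv,.072) for uv in [(222,110),(288,109),(286,267),(229,267)]],0))
a=tri([ray(im,(222,110)),ray(load('top0'),(227.2,271.2))]);print(a)"
```

```text
[0.40748262 0.09446996 0.072     ]
[0.40931326 0.14713034 0.072     ]
[0.55102088 0.14255852 0.072     ]
[0.54840629 0.08945312 0.072     ]
[0.47905576 0.11840298 0.072     ]
(array([0.40678243, 0.09401052, 0.07030499]), [np.float64(0.0007464568250265326), np.float64(0.0007464568250265239)])
```

Emit:
apply_moves:
  rows:
    - [-0.1, 0, 2, 0, 0, 0]
    - [-0.1, 0, 4.5, 0, 0, 0]
    - [-0.1, 0, 7, 0, 0, 0]
    - [-0.1, 0, 9, 0, 0, 0]
    - [-0.1, 0, 10, 0, 0, 0]
    - [-0.1, 0, 10.6, 0, 0, 0]
    - [-0.1, 0, 10.7, 0, 0, 0]
    - [-0.1, 0, 10.7, 0, 0, 0]
    - [-0.1, 0, 10.7, 0, 0, 0]

```text
t: 2.6
tool_pos: [0.4792, 0.1186, 0.0341]
tool_rot: [0.077, 3.14, -0.002]
contact_force: [-0.2, -0.2, 0.1]
opening: 0.0853
```

Emit:
apply_moves:
  rows:
    - [0, 0, 0, 0, 0, 0]
    - [0, 0, 0, 0, 0, 0]
    - [0, 0, 0, 0, 0, 0]
    - [0, 0, 0, 0, 0, 0]
    - [0, 0, 0, 0, 0, 0]
    - [0, 0, 0, 0, 0, 0]
    - [0, 0, 0, 0, 0, 0]
    - [0, 0, 0, 0, 0, 0]
    - [0, 0, 0, 0, 0, 0]
    - [0, 0, 0, 0, 0, 0]
  grip: 1
  squeeze: 50

```text
t: 3.6
tool_pos: [0.4798, 0.1184, 0.0352]
tool_rot: [0.077, 3.139, -0.002]
contact_force: [-1.1, -0.6, 6.4]
opening: 0.0501
```

```bash
python3 g.py .478 .118 .033 -2.9
```

```text
t 3.6 pos [0.4798 0.1184 0.0352] open 0.0501 F [-1.13 -0.64  6.39] ROW [0.18, -0.05, 0.22, -0.02, 0.03, 0.02] q [ 0.09 -0.1   2.05 -0.    1.18 -1.43]
```

Emit:
apply_moves:
  rows:
    - [0, 0, -0.5, 0, 0, 0]
    - [0, 0, -1.2, 0, 0, 0]
    - [0, 0, -2, 0, 0, 0]
    - [0, 0, -2.8, 0, 0, 0]
    - [0, 0, -3.5, 0, 0, 0]
    - [0, 0, -4, 0, 0, 0]
    - [0, 0, -4, 0, 0, 0]
    - [0, 0, -4, 0, 0, 0]
    - [0, 0, -4, 0, 0, 0]
    - [0, 0, -4, 0, 0, 0]
    - [0, 0, -4, 0, 0, 0]
    - [0, 0, -4, 0, 0, 0]

```text
t: 4.8
tool_pos: [0.4796, 0.1184, 0.075]
tool_rot: [0.077, 3.139, -0.002]
contact_force: [-0.7, -0.1, -2.1]
opening: 0.0503
```

```bash
python3 g.py .478 .118 .035 -2.9;  python3 -c "
from h import *
o=ctrl.get_obs();print(o['effort'],o['wrist_torque']);snap('scene','s2');o=ctrl.get_obs();print(o['contact_force'],o['effort'])"
```

```text
t 4.8 pos [0.4796 0.1184 0.075 ] open 0.0503 F [-0.68 -0.11 -2.13] ROW [0.17, -0.05, 4.0, -0.02, 0.02, 0.02] q [ 0.09 -0.15  2.03 -0.    1.26 -1.43]
[ 1.52062141e-03 -2.86079264e+01 -3.53999805e+01 -6.88666987e-03
 -4.87817979e-04  8.01175361e-06] [-0.04169221  0.02154186 -0.08814529]
[ 0.159998    0.11798048 -1.81653029] [ 8.25886491e-04 -2.86015892e+01 -3.54010248e+01 -6.92163725e-03
 -1.04924053e-03  7.09191127e-06]
```

View pics/s2.png

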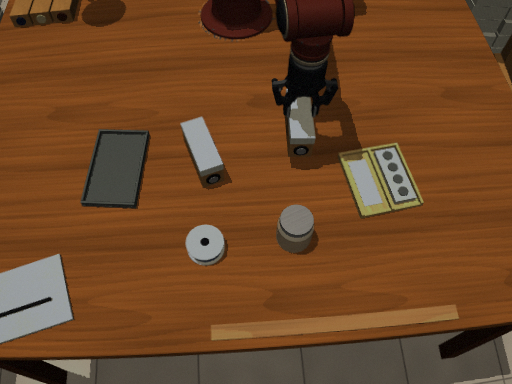

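The left box is held level, with its button at (301,150), and weighs about 2 N. Setting it back.

Emit:
apply_moves:
  rows:
    - [0, 0, 0.8, 0, 0, 0]
    - [0, 0, 1.8, 0, 0, 0]
    - [0, 0, 2.7, 0, 0, 0]
    - [0, 0, 3.3, 0, 0, 0]
    - [0, 0, 3.7, 0, 0, 0]
    - [0, 0, 3.9, 0, 0, 0]
    - [0, 0, 4.0, 0, 0, 0]
    - [0, 0, 4.0, 0, 0, 0]
    - [0, 0, 4.0, 0, 0, 0]
    - [0, 0, 4.0, 0, 0, 0]

```text
t: 5.85
tool_pos: [0.4801, 0.1184, 0.0354]
tool_rot: [0.077, 3.138, -0.002]
contact_force: [1.2, 0.7, -2.0]
opening: 0.0497
```

Emit:
apply_moves:
  rows:
    - [0, 0, 0, 0, 0, 0]
    - [0, 0, 0, 0, 0, 0]
    - [0, 0, 0, 0, 0, 0]
    - [0, 0, 0, 0, 0, 0]
    - [0, 0, 0, 0, 0, 0]
    - [0, 0, 0, 0, 0, 0]
    - [0, 0, 0, 0, 0, 0]
    - [0, 0, 0, 0, 0, 0]
    - [0, 0, -2, 0, 0, 0]
    - [0, 0, -4.5, 0, 0, 0]
    - [0, 0, -7, 0, 0, 0]
    - [0, 0, -9.5, 0, 0, 0]
    - [0, 0, -11, 0, 0, 0]
    - [0, 0, -11, 0, 0, 0]
  grip: 0

```text
t: 7.25
tool_pos: [0.4815, 0.1188, 0.1481]
tool_rot: [0.076, 3.133, -0.001]
contact_force: [0.4, -0.4, 0.7]
opening: 0.0854
```

```bash
python3 g.py .517 -.105 .145 17.3; sed -i "s/+'0')/+S)/g; s/if __name__/import sys\nS=sys.argv[1] if len(sys.argv)>1 else '0'\nif __name__/" m.py;  python3 -c "
from h import *
snap('wrist','w3')"
```

```text
t 7.25 pos [0.4815 0.1188 0.1481] open 0.0854 F [ 0.38 -0.4   0.69] ROW [-4.63, -22.18, 0.36, -0.02, 0.09, -4.02] q [ 0.09 -0.23  1.97 -0.    1.4  -1.43]
```

View pics/w3.png

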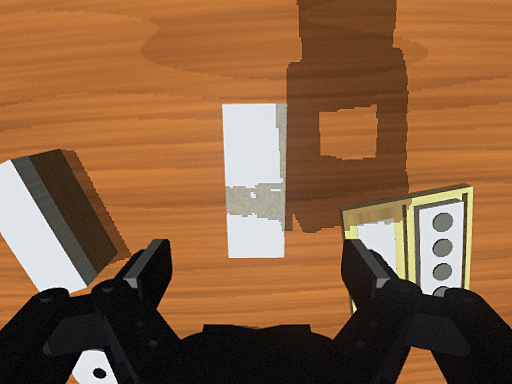

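The left box stands upright back at the same place (columns 222–287). Moving on to the right box.

Emit:
apply_moves:
  rows:
    - [-0.6, -3, 0, 0, 0, -0.6]
    - [-1.4, -7, 0, 0, 0, -1.3]
    - [-2.2, -11, 0, 0, 0, -2]
    - [-3, -15, 0.2, 0, 0, -2.7]
    - [-3.8, -19, 0.3, 0, 0, -3.4]
    - [-4.4, -21.5, 0.4, 0, 0, -3.9]
    - [-4.6, -22.2, 0.4, 0, 0.1, -4]
    - [-4.6, -22.2, 0.4, 0, 0.1, -4]
    - [-4.6, -22.2, 0.4, 0, 0.1, -4]
    - [-4.6, -22.2, 0.4, 0, 0.1, -4]

```text
t: 8.3
tool_pos: [0.5152, -0.104, 0.142]
tool_rot: [0.471, -3.101, 0.002]
contact_force: [0.0, -1.4, -0.4]
opening: 0.0852
```

```bash
python3 g.py .517 -.105 .033 17.3;  python3 -c "
from h import *
snap('wrist','w4')"
```

```text
t 8.3 pos [ 0.5152 -0.104   0.142 ] open 0.0852 F [ 0.04 -1.43 -0.41] ROW [-0.2, -0.14, 10.9, -0.0, -0.06, -0.0] q [-0.34 -0.14  1.9  -0.    1.38 -2.21]
```

View pics/w4.png

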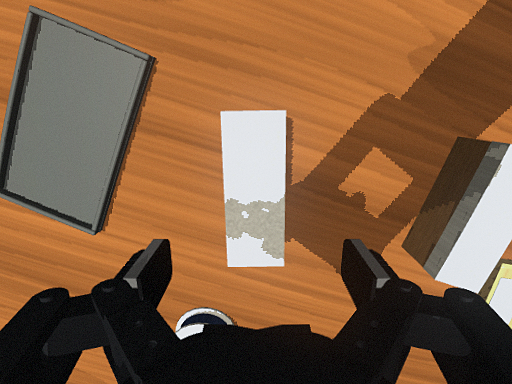

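The right box is centred at column 254 between the fingers. Descending.

Emit:
apply_moves:
  rows:
    - [-0.1, 0, 2, 0, 0, 0]
    - [-0.2, -0.1, 4.5, 0, 0, 0]
    - [-0.2, -0.1, 7, 0, 0, 0]
    - [-0.2, -0.1, 9.2, 0, 0, 0]
    - [-0.2, -0.1, 10.2, 0, 0, 0]
    - [-0.2, -0.1, 10.8, 0, 0, 0]
    - [-0.2, -0.1, 10.9, 0, 0, 0]
    - [-0.2, -0.1, 10.9, 0, 0, 0]
    - [-0.2, -0.1, 10.9, 0, 0, 0]

```text
t: 9.25
tool_pos: [0.518, -0.1049, 0.0346]
tool_rot: [0.472, -3.103, 0.004]
contact_force: [0.5, -0.1, 0.1]
opening: 0.0854
```

Emit:
apply_moves:
  rows:
    - [0, 0, 0, 0, 0, 0]
    - [0, 0, 0, 0, 0, 0]
    - [0, 0, 0, 0, 0, 0]
    - [0, 0, 0, 0, 0, 0]
    - [0, 0, 0, 0, 0, 0]
    - [0, 0, 0, 0, 0, 0]
    - [0, 0, 0, 0, 0, 0]
    - [0, 0, 0, 0, 0, 0]
    - [0, 0, 0, 0, 0, 0]
    - [0, 0, 0, 0, 0, 0]
  grip: 1
  squeeze: 60

```text
t: 10.25
tool_pos: [0.5187, -0.1052, 0.0358]
tool_rot: [0.472, -3.105, 0.005]
contact_force: [-1.8, 0.4, 6.0]
opening: 0.0493
```

Emit:
apply_moves:
  rows:
    - [0, 0, -0.5, 0, 0, 0]
    - [0, 0, -1.2, 0, 0, 0]
    - [0, 0, -2, 0, 0, 0]
    - [0, 0, -2.8, 0, 0, 0]
    - [0, 0, -3.5, 0, 0, 0]
    - [0, 0, -4, 0, 0, 0]
    - [0, 0, -4, 0, 0, 0]
    - [0, 0, -4, 0, 0, 0]
    - [0, 0, -4, 0, 0, 0]
    - [0, 0, -4, 0, 0, 0]
    - [0, 0, -4, 0, 0, 0]
    - [0, 0, -4, 0, 0, 0]

```text
t: 11.45
tool_pos: [0.5187, -0.105, 0.0756]
tool_rot: [0.472, -3.104, 0.004]
contact_force: [-0.3, -0.1, -5.1]
opening: 0.0491
```

```bash
python3 g.py .517 -.105 .035 17.3;  python3 -c "
from h import *
snap('scene','scene5');snap('top','top5')
o=ctrl.get_obs();print(o['contact_force'],o['effort'])"
```

```text
t 11.45 pos [ 0.5187 -0.105   0.0756] open 0.0491 F [-0.26 -0.08 -5.15] ROW [0.15, 0.06, 4.06, -0.03, -0.02, -0.0] q [-0.34 -0.06  1.95 -0.    1.26 -2.21]
[ 0.21317128  0.68671015 -6.13343943] [ 2.42831156e-04 -3.40995848e+01 -3.69939423e+01 -1.90597423e-02
  7.85064069e-03 -7.64601054e-06]
```

View pics/scene5.png

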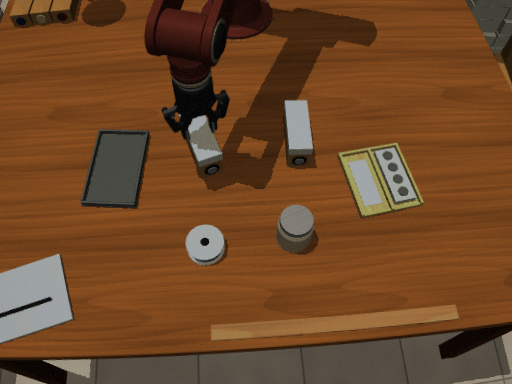

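The right box weighs about 5.5 N against 2 N for the left, so the right box is the heavier one. Step 2's conditions hold (TCP raised 40 mm, left box on the counter). I'll carry it straight to the bay, high over the left box.

```bash
python3 g.py .6065 .2637 .165 8
```

```text
t 11.55 pos [ 0.5187 -0.105   0.0757] open 0.0493 F [ 0.21  0.69 -6.13] ROW [-19.32, 32.58, -9.05, -0.03, -0.02, 1.86] q [-0.34 -0.06  1.95 -0.    1.26 -2.21]
```

Emit:
apply_moves:
  rows:
    - [0, 0, -2, 0, 0, 0]
    - [0, 0, -4.5, 0, 0, 0]
    - [0, 0, -7, 0, 0, 0]
    - [-1, 2, -9, 0, 0, 0.1]
    - [-2.8, 4.8, -9, 0, 0, 0.3]
    - [-4.8, 8.2, -9, 0, 0, 0.5]
    - [-6.8, 11.6, -9, 0, 0, 0.7]
    - [-8.8, 15, -9, 0, 0, 0.9]
    - [-10.8, 18.4, -9, 0, 0, 1.1]
    - [-12.8, 21.8, -9, 0, 0, 1.3]
    - [-14.8, 25.2, -9, 0, 0, 1.5]
    - [-16.8, 28.4, -9, 0, 0, 1.7]
    - [-18.2, 30.8, -9, 0, 0, 1.8]
    - [-19, 32.1, -9, 0, 0, 1.86]
    - [-19.3, 32.6, -9, 0, 0, 1.86]
    - [-19.3, 32.6, -9, 0, 0, 1.86]
    - [-19.3, 32.6, -9, 0, 0, 1.86]
    - [-19.3, 32.6, -9, 0, 0, 1.86]
    - [-19.3, 32.6, -9, 0, 0, 1.86]

```text
t: 13.45
tool_pos: [0.6063, 0.2628, 0.1646]
tool_rot: [0.217, -3.133, 0.005]
contact_force: [-0.6, 0.0, -4.3]
opening: 0.0488
```

```bash
python3 g.py .6065 .2637 .065 8;  python3 -c "
from h import *
snap('scene','scene6');snap('top','top6');snap('wrist','w6')"
```

```text
t 13.45 pos [0.6063 0.2628 0.1646] open 0.0488 F [-0.62  0.01 -4.29] ROW [-0.05, 0.11, 9.96, -0.03, -0.02, -0.02] q [ 0.3   0.16  1.56 -0.    1.42 -1.41]
```

View pics/scene6.png

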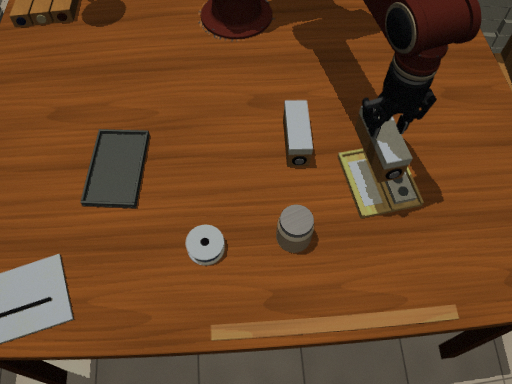

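View pics/w6.png

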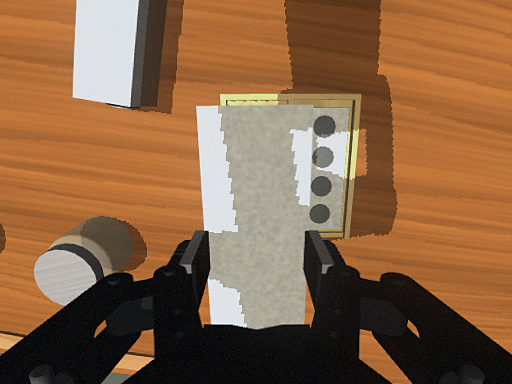

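```bash
python3 -c "
from h import *
im=load('w6'); a=onz(im,(197,107),.201);b=onz(im,(313,104),.201);print(a,b,np.linalg.norm(a-b),np.degrees(np.arctan2(-(b-a)[0],(b-a)[1])))
c=np.cos(np.radians(8));s=np.sin(np.radians(8)); m=(a+b)/2+.07*np.array([c,s,0]);print('box centre',m)
# rack corners seen
for uv in [(221,95),(362,94),(346,239)]: print('rack',onz(im,uv,.016))
rc=onz(im,(221,95),.016);ld=onz(im,(362,94),.016); mid=(rc+ld)/2; print(np.linalg.norm(rc-ld)); print('bay from wrist', mid+.084*np.array([c,s,0])-.036*np.array([-s,c,0]))
i2=load('scene6'); print(onz(i2,(394,174),.165))
"
```

```text
[0.54016655 0.22696505 0.201     ] [0.5316444 0.2785211 0.201    ] 0.052255661535945436 9.38604309283354
box centre [0.60522424 0.26248519 0.201     ]
rack [0.52866277 0.21440498 0.016     ]
rack [0.50626736 0.36210968 0.016     ]
rack [0.67269897 0.38209511 0.016     ]
0.14939288628413427
bay from wrist [0.60565781 0.26429822 0.016     ]
[0.68131851 0.27218105 0.165     ]
```

The wrist view puts the held box at (0.6052, 0.2625) and the bay at (0.6057, 0.2643), which matches the earlier estimates. Lowering to about 18 mm above the floor, then slowly.

Emit:
apply_moves:
  rows:
    - [0, 0.1, 2, 0, 0, 0]
    - [0, 0.1, 4.5, 0, 0, 0]
    - [0, 0.1, 7, 0, 0, 0]
    - [0, 0.1, 9, 0, 0, 0]
    - [0, 0.1, 10, 0, 0, 0]
    - [0, 0.1, 10.4, 0, 0, 0]
    - [0, 0.1, 10.4, 0, 0, 0]
    - [0, 0.1, 10.4, 0, 0, 0]
    - [0, 0.1, 10.4, 0, 0, 0]
    - [0, 0.1, 10.4, 0, 0, 0]

```text
t: 14.6
tool_pos: [0.6068, 0.2643, 0.0619]
tool_rot: [-0.218, 3.133, -0.004]
contact_force: [0.1, -0.5, -6.2]
opening: 0.049
```

```bash
python3 g.py .6064 .264 .0418 8;  python3 -c "
from h import *
im=snap('wrist','w7');cv2.imwrite('pics/s7.png',cv2.resize(snap('scene','scene7')['color'][80:240,300:450],None,fx=3.5,fy=3.5))"
```

```text
t 14.6 pos [0.6068 0.2643 0.0619] open 0.049 F [ 0.07 -0.47 -6.21] ROW [0.05, -0.02, 2.01, -0.03, 0.01, -0.01] q [ 0.3   0.25  1.63 -0.    1.26 -1.41]
```

View pics/w7.png

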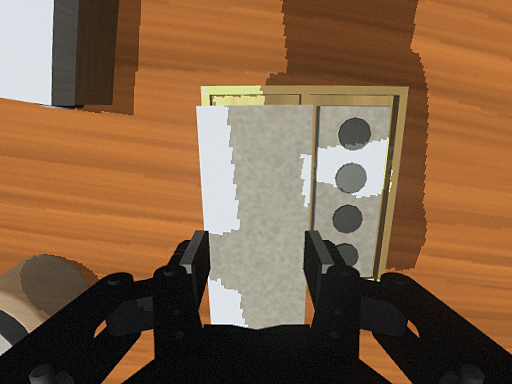

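View pics/s7.png

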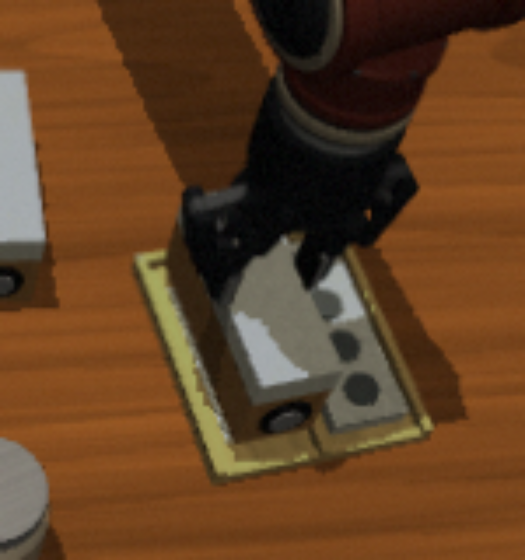

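Box over the free bay (button at (285,415) towards the lip), between the middle wall and the outer wall. Lowering gently.

Emit:
apply_moves:
  rows:
    - [0, 0, 0.5, 0, 0, 0]
    - [0, 0, 1, 0, 0, 0]
    - [0, 0, 1.4, 0, 0, 0]
    - [0, 0, 1.7, 0, 0, 0]
    - [0, 0, 1.9, 0, 0, 0]
    - [0, 0, 2.0, 0, 0, 0]
    - [0, 0, 2.1, 0, 0, 0]
    - [0, 0, 2.1, 0, 0, 0]
    - [0, 0, 2.1, 0, 0, 0]

```text
t: 15.6
tool_pos: [0.6068, 0.2643, 0.0419]
tool_rot: [-0.218, 3.133, -0.004]
contact_force: [-5.4, -2.0, 4.4]
opening: 0.0489
```

```bash
python3 g.py .6064 .264 .0418 8
```

```text
t 15.6 pos [0.6068 0.2643 0.0419] open 0.0489 F [-5.37 -1.97  4.45] ROW [0.04, -0.02, 0.01, -0.03, 0.01, -0.01] q [ 0.3   0.28  1.64 -0.    1.22 -1.41]
```

It is on the floor (force reversed at the expected height). Releasing and rising.

Emit:
apply_moves:
  rows:
    - [0, 0, 0, 0, 0, 0]
    - [0, 0, 0, 0, 0, 0]
    - [0, 0, 0, 0, 0, 0]
    - [0, 0, 0, 0, 0, 0]
    - [0, 0, 0, 0, 0, 0]
    - [0, 0, 0, 0, 0, 0]
    - [0, 0, 0, 0, 0, 0]
    - [0, 0, 0, 0, 0, 0]
    - [0, 0, -1.5, 0, 0, 0]
    - [0, 0, -4, 0, 0, 0]
    - [0, 0, -6.5, 0, 0, 0]
    - [0, 0, -9, 0, 0, 0]
    - [0, 0, -11, 0, 0, 0]
    - [0, 0, -11, 0, 0, 0]
  grip: 0

```text
t: 17.0
tool_pos: [0.6094, 0.2654, 0.1578]
tool_rot: [-0.217, 3.125, -0.001]
contact_force: [0.3, 0.0, 0.7]
opening: 0.0853
```

```bash
python3 g.py .478 .118 .15 -2.6;  python3 -c "
from h import *
im=snap('wrist','w8')"
```

```text
t 17.0 pos [0.6094 0.2654 0.1578] open 0.0853 F [0.27 0.03 0.67] ROW [15.06, -12.78, 0.65, -0.0, 0.11, 2.11] q [ 0.3   0.17  1.56 -0.    1.4  -1.41]
```

View pics/w8.png

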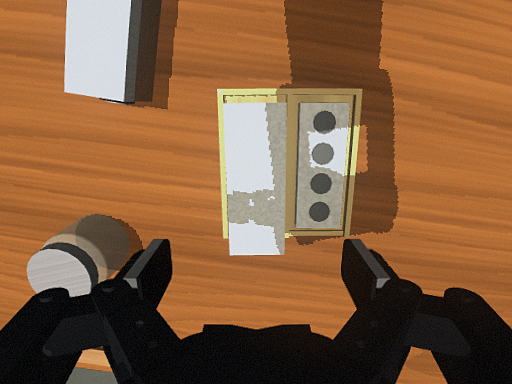

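```bash
python3 -c "
from h import *
im=load('w8'); P=[onz(im,u,.078) for u in [(225,101),(287,101),(284,255),(230,255)]];print(np.round(P,4),np.mean(P,0))"
```

```text
[[0.5388 0.2292 0.078 ]
 [0.5316 0.2802 0.078 ]
 [0.6726 0.3013 0.078 ]
 [0.6798 0.2495 0.078 ]] [0.60568349 0.26507026 0.078     ]
```

Emit:
apply_moves:
  rows:
    - [3, -2.5, 0.1, 0, 0, 0.3]
    - [6, -5, 0.2, 0, 0, 0.7]
    - [9, -7.5, 0.3, 0, 0, 1.1]
    - [12, -10, 0.5, 0, 0, 1.5]
    - [14, -11.8, 0.6, 0, 0, 1.9]
    - [15, -12.8, 0.6, 0, 0.1, 2.1]
    - [15, -12.8, 0.6, 0, 0.1, 2.1]
    - [15, -12.8, 0.6, 0, 0.1, 2.1]
    - [15, -12.8, 0.6, 0, 0.1, 2.1]
    - [15, -12.8, 0.6, 0, 0.1, 2.1]

```text
t: 18.05
tool_pos: [0.4779, 0.1181, 0.1484]
tool_rot: [-0.068, -3.138, 0.002]
contact_force: [0.6, -0.7, -0.4]
opening: 0.0855
```

```bash
python3 g.py .479 .118 .033 -2.6;  python3 -c "
from h import *
im=snap('wrist','w9')"
```

```text
t 18.05 pos [0.4779 0.1181 0.1484] open 0.0855 F [ 0.63 -0.67 -0.37] ROW [-0.14, 0.01, 11.54, -0.02, -0.03, 0.02] q [ 0.09 -0.23  1.97 -0.    1.41 -1.44]
```

View pics/w9.png

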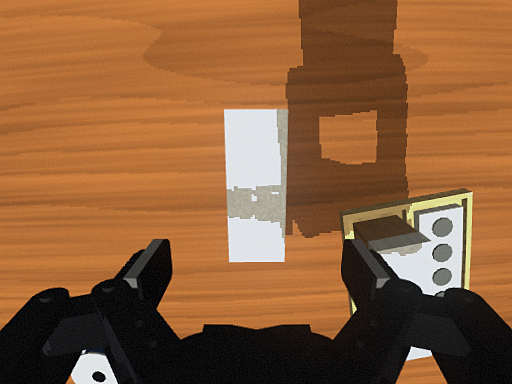

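The racked box is at (0.6057, 0.2651), within 2 mm of the bay centre. The left box (columns 225–288) is centred between the fingers. Grasping it.

Emit:
apply_moves:
  rows:
    - [0, 0, 2, 0, 0, 0]
    - [-0.1, 0, 4.5, 0, 0, 0]
    - [-0.1, 0, 7, 0, 0, 0]
    - [-0.1, 0, 9.5, 0, 0, 0]
    - [-0.1, 0, 10.8, 0, 0, 0]
    - [-0.1, 0, 11.4, 0, 0, 0]
    - [-0.1, 0, 11.5, 0, 0, 0]
    - [-0.1, 0, 11.5, 0, 0, 0]
    - [-0.1, 0, 11.5, 0, 0, 0]

```text
t: 19.0
tool_pos: [0.4796, 0.118, 0.0348]
tool_rot: [-0.068, -3.14, 0.002]
contact_force: [0.4, -0.2, -0.2]
opening: 0.0856
```

Emit:
apply_moves:
  rows:
    - [0, 0, 0, 0, 0, 0]
    - [0, 0, 0, 0, 0, 0]
    - [0, 0, 0, 0, 0, 0]
    - [0, 0, 0, 0, 0, 0]
    - [0, 0, 0, 0, 0, 0]
    - [0, 0, 0, 0, 0, 0]
    - [0, 0, 0, 0, 0, 0]
    - [0, 0, 0, 0, 0, 0]
    - [0, 0, 0, 0, 0, 0]
    - [0, 0, 0, 0, 0, 0]
  grip: 1
  squeeze: 50

```text
t: 20.0
tool_pos: [0.4804, 0.1179, 0.0361]
tool_rot: [0.068, 3.14, -0.002]
contact_force: [-2.1, -0.9, 5.5]
opening: 0.0493
```

Emit:
apply_moves:
  rows:
    - [0, 0, -0.5, 0, 0, 0]
    - [0, 0, -1.5, 0, 0, 0]
    - [0, 0, -3, 0, 0, 0]
    - [0, 0, -5, 0, 0, 0]
    - [0, 0, -7, 0, 0, 0]
    - [0, 0, -8.5, 0, 0, 0]
    - [0, 0, -9, 0, 0, 0]
    - [0, 0, -9, 0, 0, 0]
    - [0, 0, -9, 0, 0, 0]

```text
t: 20.9
tool_pos: [0.4797, 0.118, 0.1252]
tool_rot: [-0.068, -3.14, 0.002]
contact_force: [-0.3, -0.0, -1.6]
opening: 0.0492
```

```bash
python3 g.py .526 -.311 .125 -5.5
```

```text
t 20.9 pos [0.4797 0.118  0.1252] open 0.0492 F [-0.29 -0.01 -1.55] ROW [-6.48, -42.66, 0.08, -0.02, -0.01, 0.6] q [ 0.09 -0.21  1.99 -0.    1.36 -1.44]
```

Emit:
apply_moves:
  rows:
    - [-0.4, -2.5, 0, 0, 0, 0]
    - [-1, -6.5, 0, 0, 0, 0.1]
    - [-1.6, -10.5, 0, 0, 0, 0.1]
    - [-2.2, -14.5, 0, 0, 0, 0.2]
    - [-2.8, -18.5, 0, 0, 0, 0.3]
    - [-3.4, -22.5, 0, 0, 0, 0.3]
    - [-4, -26.5, 0, 0, 0, 0.4]
    - [-4.6, -30.5, 0, 0, 0, 0.4]
    - [-5.2, -34.5, 0, 0, 0, 0.5]
    - [-5.8, -38, 0, 0, 0, 0.5]
    - [-6.2, -41, 0, 0, 0, 0.6]
    - [-6.4, -42.4, 0, 0, 0, 0.6]
    - [-6.5, -42.7, 0, 0, 0, 0.6]
    - [-6.5, -42.7, 0, 0, 0, 0.6]
    - [-6.5, -42.7, 0, 0, 0, 0.6]
    - [-6.5, -42.7, 0, 0, 0, 0.6]
    - [-6.5, -42.7, 0, 0, 0, 0.6]

```text
t: 22.6
tool_pos: [0.5263, -0.3104, 0.1259]
tool_rot: [-0.148, -3.137, 0.002]
contact_force: [0.3, -0.6, -1.6]
opening: 0.0497
```

```bash
python3 g.py .526 -.311 .0425 -5.5;  python3 -c "
from h import *
im=snap('wrist','w10');snap('scene','scene10')"
```

```text
t 22.6 pos [ 0.5263 -0.3104  0.1259] open 0.0497 F [ 0.27 -0.6  -1.57] ROW [0.02, -0.05, 8.34, -0.02, -0.01, 0.02] q [-0.65  0.08  1.72 -0.    1.35 -2.13]
```

View pics/w10.png

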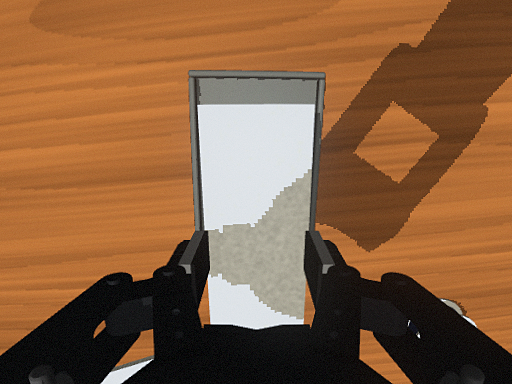

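View pics/scene10.png

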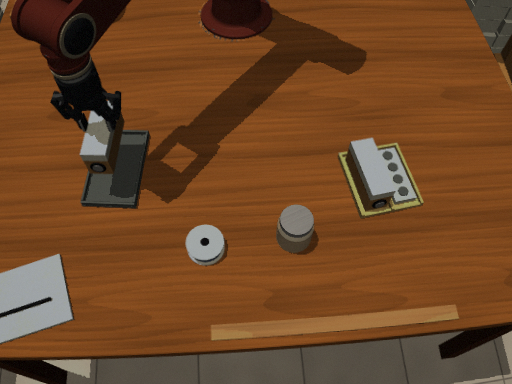

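The wrist view shows the tray (rear corners (190,71) and (325,71)) square and centred with the held box at column 257. The scene view shows the heavy box standing in the free bay. Lowering into the tray.

Emit:
apply_moves:
  rows:
    - [0, 0, 2, 0, 0, 0]
    - [0, 0, 4, 0, 0, 0]
    - [0, 0, 5.5, 0, 0, 0]
    - [0, 0, 6.7, 0, 0, 0]
    - [0, 0, 7.4, 0, 0, 0]
    - [0, 0, 7.8, 0, 0, 0]
    - [0, 0, 8.1, 0, 0, 0]
    - [0, 0, 8.3, 0, 0, 0]
    - [0, 0, 8.4, 0, 0, 0]
    - [0, 0, 8.4, 0, 0, 0]
    - [0, 0, 8.4, 0, 0, 0]
    - [0, 0, 8.4, 0, 0, 0]

```text
t: 23.9
tool_pos: [0.5264, -0.3111, 0.0423]
tool_rot: [-0.149, -3.138, 0.003]
contact_force: [-0.4, 1.2, -2.3]
opening: 0.0491
```

```bash
python3 g.py .526 -.311 .0421 -5.5; python3 -c "
from h import *
print(ctrl.get_obs()['contact_force'])"
```

```text
t 23.9 pos [ 0.5264 -0.3111  0.0423] open 0.0491 F [-0.36  1.16 -2.32] ROW [0.04, 0.0, 0.02, -0.02, 0.0, 0.01] q [-0.65  0.17  1.77 -0.    1.21 -2.13]
[-0.3610546   1.15573161 -2.31690737]
```

Still just hanging; a last couple of millimetres down.

Emit:
apply_moves:
  rows:
    - [0, 0, 0.1, 0, 0, 0]
    - [0, 0, 0.1, 0, 0, 0]
    - [0, 0, 0.2, 0, 0, 0]
    - [0, 0, 0.2, 0, 0, 0]

```text
t: 24.3
tool_pos: [0.5267, -0.3115, 0.0421]
tool_rot: [0.149, 3.138, -0.003]
contact_force: [-3.7, 2.0, 8.4]
opening: 0.0495
```

Emit:
apply_moves:
  rows:
    - [0, 0, 0, 0, 0, 0]
    - [0, 0, 0, 0, 0, 0]
    - [0, 0, 0, 0, 0, 0]
    - [0, 0, 0, 0, 0, 0]
    - [0, 0, 0, 0, 0, 0]
    - [0, 0, 0, 0, 0, 0]
    - [0, 0, 0, 0, 0, 0]
    - [0, 0, 0, 0, 0, 0]
    - [0, 0, -1.5, 0, 0, 0]
    - [0, 0, -4, 0, 0, 0]
    - [0, 0, -6.5, 0, 0, 0]
    - [0, 0, -9, 0, 0, 0]
    - [2, 0, -11, 0, 0, 0]
    - [6, 0, -13, 0, 0, 0]
    - [8, 0, -13, 0, 0, 0]
    - [8, 0, -13, 0, 0, 0]
  grip: 0

```text
t: 25.9
tool_pos: [0.4461, -0.304, 0.1744]
tool_rot: [0.151, 3.135, -0.007]
contact_force: [0.1, -0.3, -0.8]
opening: 0.0856
```

```bash
python3 - <<'E'
from h import *
import m
t=snap('top','top11');s=snap('scene','scene11');snap('wrist','w11')
m.rois['top']['A']=(150,165,190,230);m.rois['scene']['A']=(342,130,400,210)
cv2.imwrite('pics/c11.png',np.vstack([cv2.resize(t['color'][130:280,110:420],None,fx=1.9,fy=1.9),cv2.resize(s['color'][90:220,75:430],(589,250))]))
E
```

```text
(no output)
```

View pics/c11.png

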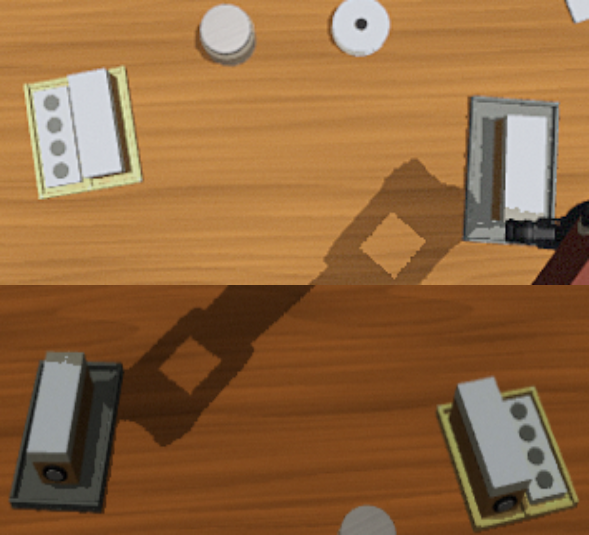

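View pics/w11.png

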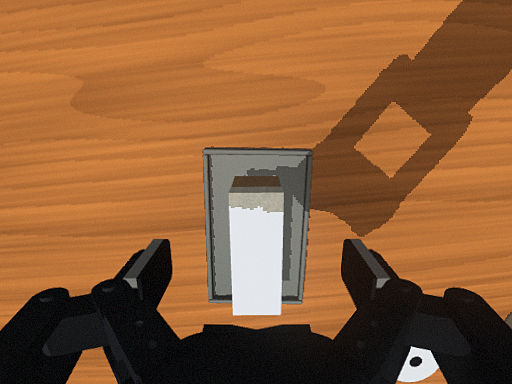

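Both boxes stand upright. In the top view, the heavy one's top face has corners at about (146,171), (165,166), (175,219) and (153,224). Final check by triangulation.

```bash
python3 - <<'E'
from h import *
t=load('top11');s=load('scene11');w=load('w11')
T=[(145.8,171),(165.3,166.3),(174.7,219.5),(153.2,224.2)];S=[(393.3,192.4),(370.4,196.6),(348.7,143),(372.8,137.8)]
P=[tri([ray(t,a),ray(s,b)]) for a,b in zip(T,S)]
for p in P: print(np.round(p[0],4),np.round(p[1][0],4))
c=np.mean([p[0] for p in P],0);print('heavy',c)
a=np.radians(8);d=c[:2]-[.605,.2637];print('bay dx,dy',d@[np.cos(a),np.sin(a)],d@[-np.sin(a),np.cos(a)])
L=[(230,192),(284,192),(281,315),(232,315)];Q=[onz(w,u,.078) for u in L];print('light',np.round(Q,4),np.mean(Q,0))
T2=[onz(w,u,.018) for u in [(203,149),(312,149),(304,303),(208,302)]];print('tray',np.mean(T2,0))
print(ctrl.get_obs()['t'],ctrl.get_obs()['dq'].max())
E
```

```text
[0.6691 0.3016 0.0675] 0.0005
[0.6786 0.248  0.073 ] 0.0007
[0.54   0.2253 0.0736] 0.0004
[0.5297 0.2821 0.0745] 0.0014
heavy [0.60436947 0.26426428 0.07213086]
bay dx,dy -0.0005458646525645525 0.0006465457715627719
light [[ 0.4526 -0.3297  0.078 ]
 [ 0.4575 -0.2782  0.078 ]
 [ 0.5986 -0.2908  0.078 ]
 [ 0.5936 -0.3448  0.078 ]] [ 0.52558352 -0.31088215  0.078     ]
tray [ 0.52382053 -0.31080174  0.018     ]
26.05 0.02115650293841688
```

Emit:
apply_moves:
  rows:
    - [0, 0, 0, 0, 0, 0]
    - [0, 0, 0, 0, 0, 0]
    - [0, 0, 0, 0, 0, 0]
    - [0, 0, 0, 0, 0, 0]
    - [0, 0, 0, 0, 0, 0]

```text
t: 26.55
tool_pos: [0.4476, -0.3036, 0.1723]
tool_rot: [0.148, 3.137, -0.004]
contact_force: [-0.2, -0.2, -1.0]
opening: 0.0854
```

```bash
python3 -c "
from h import *
print(ctrl.finish_job())"
```

```text
the job is handed in; nothing more can be done
None
```

I lifted the left box and set it back on the counter, then lifted the right one; they read about 2 N and 5–6 N. I carried the heavier right box straight from its lift to the free bay, button towards the lip, and stood the lighter left box in the grey tray. I handed the job in at about 26.6 s, and no verdict was reported.

**Last checks:**
- **Heavy box:** within about 2 mm of the bay centre.
- **Light box:** within about 2 mm of the tray centre.
- **Upright and clear:** both boxes look upright in the pictures, and the arm stood clear with the gripper open.
- **Bystanders:** the flat box, jar and reel look undisturbed.

**One disagreement:** triangulating the heavy box's top from hand-picked corners gave 72 mm (individual corners 67–75 mm) instead of the expected 78 mm. I put this down to rough pixel picking and did not measure it again. The tool was 6 mm higher at release than when it grasped the box, and the force reversed on contact, so the box should be on the bay floor.

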